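Wind the bench screw jack up to the rest

ROBOT

A 6-joint arm with a two-finger parallel gripper is mounted at the origin on the work surface. World frame = base frame: x ahead of the robot, y to its left, z up, the work surface at z = 0. Lengths are in m, angles in rad, forces in N, time in s.
With the tool pointing down it reaches from about 0.35 to 0.975 m from the base axis. Payload 7.1 kg.
Tool frame: the origin (TCP) lies at the very end of the fingers, on their centre line; the grasp point (between the pads) lies env.pinch_z behind it (env.pinch_z is the distance from the TCP to the grasp point, in m); z points along the fingers, y is the line along which they close (so a half turn about z gives the same grasp; the last joint's range is limited). The gripper opens to 88 mm and grips with 3 to 60 N. Pads are 20 mm wide; open, the fingers measure 115 mm over their backs; the gripper's body (75 mm by 178 mm) begins 61 mm behind the grasp point.
Start: joints at [1.178, 0.423, 1.63, -0, 1.089, -0.019], TCP at [0.228, 0.582, 0.223] pointing down, gripper open.
Joint ranges: [-3, 3], [-0.9, 2.11], [0.09, 2.58], [-1.31, 4.45], [0.11, 2.69], [-2.54, 2.54]. Speed limits (rad/s): [2.39, 2.39, 3.01, 3.14, 3.14, 3.14].

INTERFACE

Orientations are given as a 3x3 rotation matrix whose columns are the frame's x, y, z axes.
In Python, from bench import observe, eyes, workorder, env gives the robot as it stands.
- The arm moves only by the shell command python3 -m creep 'ROWS' [OPENING] [FORCE]. ROWS is JSON, a list of rows, each a list of 4 numbers: the shift along the tool's x, y, z in mm, then the turn about the tool's z in degrees. In form: [[x, y, z, turn], ...]. A call has 1 to 12 rows; each row is the pose to reach, as a shift and turn from the pose commanded when the call began, along the tool's axes at that moment; what a row does not reach only later rows make up. A row lasts 1/12 s, in which the tool goes at most 41.7 mm and 7.16 degrees, less where a joint would pass 70% of its speed; a pose out of reach is approached as far as the arm can. A call with a gripper value outside its range is refused whole. OPENING is the finger opening in mm, from 0 to 87.8, set as the call begins (- or left out, the last holds). The fingers move at their own pace and stop on an object; FORCE is the grip in N (left out, the last holds). Time passes only in rows, so rows that repeat a pose let the fingers close. It gives the time, the measured TCP pose, the force, the opening and the grip force at its end, in the units of the state.
- observe(): the state, without advancing time (a new reading comes with each control period).
- eyes.get_image(name): name is "scene" or "top" or "wrist"; returns the picture (480x640x3 uint8, blue, green, red); there is no depth.
- eyes.calibration(name): a dict with "vertical_fov" (degrees; the focal length in pixels is half the picture's height over the tangent of half this angle, whatever the lens; pixels are square), "cx", "cy" (the principal point, pixels), "dist_coeffs" ([k1, k2, p1, p2, k3] as OpenCV has them; the pictures are not rectified), "xyz" and "orientation" of the camera in the world. Camera axes: x right, y up, looking along -z (the intrinsics and any distortion apply to the point x, -y, -z); pixel columns grow to the right and rows downward; lengths in m; the calibration is good to about 2 mm. A picture is of the moment at which its call begins: read the wrist's pose just before it. calibration takes no time and is no camera call; for the wrist camera it gives the pose at the moment of the call.
- workorder.close_job(): hands the job in; it is judged then, once.
The state is a dict: "time_s": time; "joint_positions": joint angles; "joint_velocities": joint speeds; "joint_torque": joint torques, N m; "tcp_pos": TCP position; "ee_rot": TCP orientation; "force": force on the tool from outside, world axes, zero at the start; "wrist_torque": the same for the moment, N m; "opening": opening from 0.0 (shut) to 1.0 (fully open); "grip_force": force on a finger pad.
Only numpy, scipy, OpenCV 4.12 (cv2) and the standard library are available. Lean on these libraries where they do the work, as an engineer would, in place of code of your own. Each camera call takes 0.05 s, during which the arm holds its last target. There are 200 camera calls.

TASK

Take the crank handle with the ring-shaped end by its wooden grip, drop its ring over the stub on top of the green screw jack so that it lies flat on the drive disc, its arm between the two drive pins, and wind the jack with it, clockwise seen from above, until the jack's wooden lifting table is level (within a centimetre) with the top of the bench rest beside it. Turn the drive only with the crank, not with the fingers, and leave the crank lying on the jack.

Things in the scene. Friction and masses are not known exactly. Their poses are not given: they have to be found in the camera images.
- crank: Loose flat steel crank, 260 g. Origin: centre of the underside of its ring hub (50 mm outer, 28 mm hole, 24 mm high); x along its flat arm (18 wide, 12 thick, underside flush, 98 mm long), z up. At x = 85 mm stands a round wood grip, 26 mm thick, 14 to 79 mm above the underside, spinning about itself with slight drag (carried gently, the arm keeps its direction). A look-alike has no hole.
- drive: Turning steel disc, 90 mm across, on the jack's green column. Origin: top face, on the vertical screw axis, 138 mm above the bench; z up. Centre stub 18 mm thick, tapering from 24 to 38 mm height to 6 mm. Two drive pins, 8 mm thick, 18 mm high, at 36 mm along its +x and -x: the crank's arm drops between them, 25 degrees or more from each, and turns up to 140 degrees before it pushes one.
- lift_top (a point): Centre of the top of the jack's lifting table, a wood pad 120 by 110 mm, 117 mm from the screw axis. It moves only up and down, starts 45 to 50 mm above the bench, stops at 130. Turning the drive clockwise from above lifts it 45 mm per turn (0.3 N m, about 4 N at the crank's grip); it stays where left.
- rest_top (a point): Centre of the top of the bench rest beside the lifting table: a wood cap 110 by 70 mm on a steel post in a short green foot, fixed. Its height differs each time, 75 to 100 mm above the bench, and is the height wanted.
Things that resemble listed ones, but are neither listed nor needed, are in the scene too. Several things look just like the part that bears rest_top: the one meant starts farthest to the robot's left. Leave any blue or purple look-alike of the crank alone.

How it is judged:
By the outcome, as a careful person would: the job done as asked, in the order asked, and still so for the second after the job is handed in, with the robot touching nothing.
It also fails if it takes over 64 s, if anything falls off the work surface, if the arm or the gripper's body presses on something with over 40 N, if the wrist force passes 120 N, or if a joint passes its speed limit or range.

## Working session

There is one attempt and no reset: what is moved stays moved. The work goes in short steps, Python scripts to look and compute and a shell command to move; the robot and the scene stay as the last step left them, time stands still between calls to the robot, and variables do not carry over. Pictures are saved under pics/ and viewed, at most 10 in all, crops included, and the job is handed in when it is done.

```bash
ls; mkdir -p pics; cat > h.py <<'E'
import numpy as np, cv2
from bench import observe, eyes, workorder, env
def K(c):
    f=240/np.tan(np.radians(c["vertical_fov"])/2)
    return np.array([[f,0,c["cx"]],[0,f,c["cy"]],[0,0,1.]])
def ray(c,uv):
    p=cv2.undistortPoints(np.array([[uv]],float),K(c),np.array(c["dist_coeffs"],float))[0,0]
    return np.array(c["xyz"]),np.array(c["orientation"])@np.array([p[0],-p[1],-1.])
def onz(c,uv,z):
    o,d=ray(c,uv); return o+d*(z-o[2])/d[2]
def proj(c,P):
    q=(np.array(P,float).reshape(-1,3)-c["xyz"])@np.array(c["orientation"])*[1,-1,-1]
    return cv2.projectPoints(q,np.zeros(3),np.zeros(3),K(c),np.array(c["dist_coeffs"],float))[0][:,0]
E
python3 - <<'E'
from h import *
for n in("scene","top"):
    cv2.imwrite(f"pics/{n}0.png",eyes.get_image(n)); c=eyes.calibration(n);print(n,c)
print(env.pinch_z,observe())
E
```

```text
pics
scene {'vertical_fov': 48.51956892327055, 'cx': 327.72239678887166, 'cy': 248.71215048404977, 'dist_coeffs': array([0.00989215, 0.        , 0.        , 0.        , 0.        ]), 'xyz': array([ 1.02949671, -0.62381068,  1.24529956]), 'orientation': array([[ 0.742083  , -0.55174294,  0.38064753],
       [ 0.67030541,  0.60924035, -0.42369429],
       [ 0.0018645 ,  0.56956643,  0.82194319]])}
top {'vertical_fov': 50.875547752517534, 'cx': 325.1930598163397, 'cy': 245.53304579094498, 'dist_coeffs': array([-0.12225335,  0.        ,  0.        ,  0.        ,  0.        ]), 'xyz': array([ 0.26651377, -0.0147814 ,  1.20501201]), 'orientation': array([[-0.06520229,  0.97353999, -0.21901723],
       [-0.99787058, -0.06399156,  0.01262506],
       [-0.00172425,  0.21937403,  0.97563931]])}
0.0187 {'time_s': 0.1, 'joint_positions': array([ 1.17800622e+00,  4.23755410e-01,  1.63056752e+00, -3.28680462e-05,
        1.08862957e+00, -1.89922551e-02]), 'joint_velocities': array([ 0.00130267, -0.00264798, -0.00341231, -0.0007926 , -0.00209783,
       -0.00032599]), 'joint_torque': array([-4.68903363e-05, -5.45616996e+01, -2.74326807e+01,  6.46069064e-02,
        1.87919964e-02,  4.76929962e-07]), 'tcp_pos': array([0.22801443, 0.58139966, 0.22200316]), 'ee_rot': array([[-9.30952838e-01,  3.65139111e-01, -4.93604101e-04],
       [ 3.65139444e-01,  9.30951975e-01, -1.26743868e-03],
       [-3.26972046e-06, -1.36015997e-03, -9.99999075e-01]]), 'force': array([ 0.56753263,  0.09412329, -0.01095087]), 'wrist_torque': array([ 0.00942789, -0.05056824,  0.02389498]), 'grip_force': 0.0, 'opening': 1.000017472670002}
```

View pics/scene0.png

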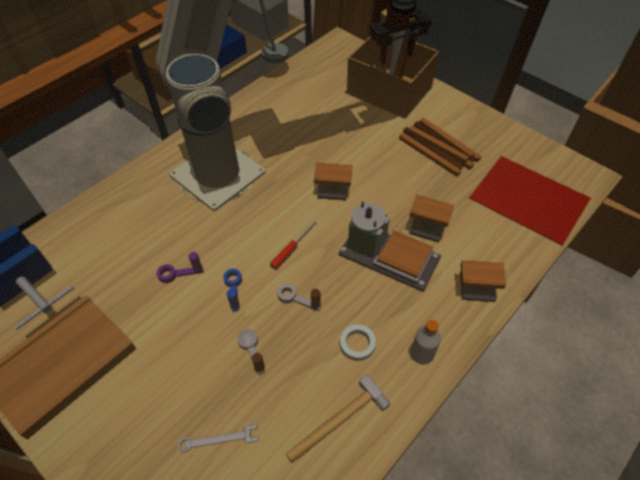

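View pics/top0.png

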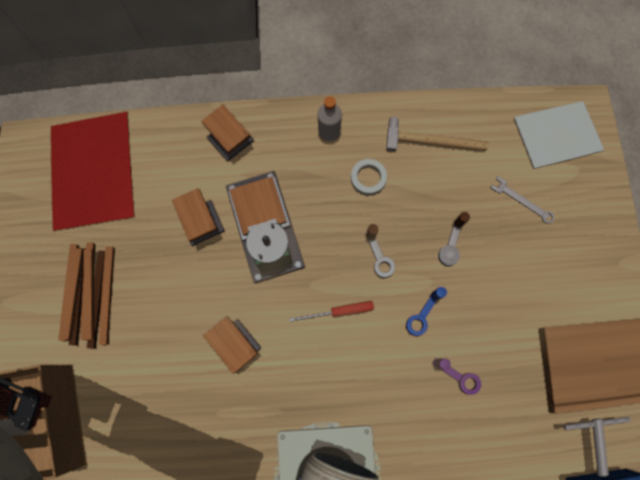

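The grey cranks are at top (384,266), with an open ring, and at (450,255), with a solid disc. The blue and purple ones are look-alikes. The rests are at top (197,215), (227,130) and (231,345); (197,215) looks farthest left. I'll confirm both in an enlarged crop.

```bash
python3 - <<'E'
from h import *
a=cv2.imread("pics/top0.png");b=cv2.imread("pics/scene0.png")
r=lambda i,x,y,w,h,s:cv2.resize(i[y:y+h,x:x+w],None,fx=s,fy=s,interpolation=cv2.INTER_CUBIC)
t=r(a,170,100,160,120*3//2,2.5) # 400x450
t1=r(a,165,160,160,120,5)
cv2.imwrite("pics/ca.png",t1)
l=r(b,270,270,80,60,5);m=r(a,350,215,80,60,5);n=r(b,400,185,80,60,5);o=r(b,335,195,80,60,5)
cv2.imwrite("pics/cb.png",np.vstack([np.hstack([l,m]),np.hstack([n,o])]))
c=eyes.calibration("top")
for uv in((197,213),(226,128),(231,343)):print(onz(c,uv,.088))
E
```

```text
[0.61412073 0.26294123 0.088     ]
[0.82456556 0.19174849 0.088     ]
[0.31209222 0.19128571 0.088     ]
```

View pics/ca.png

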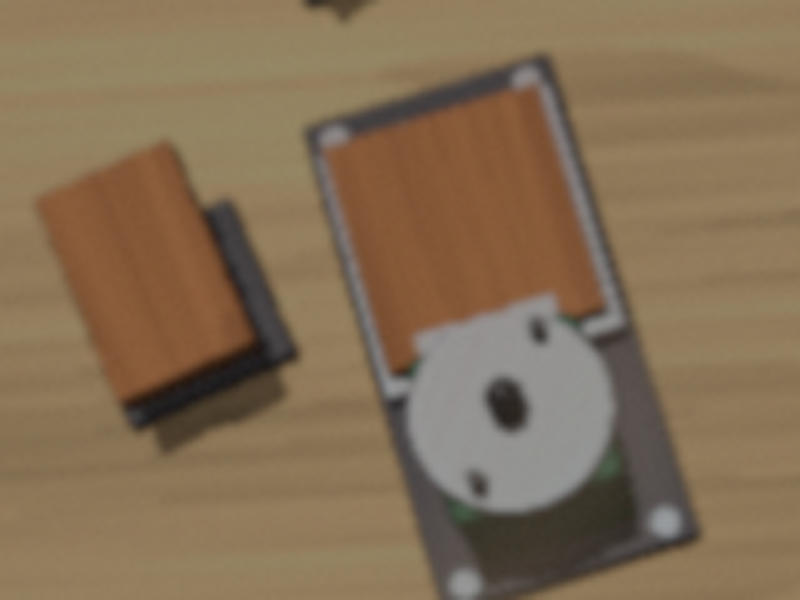

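View pics/cb.png

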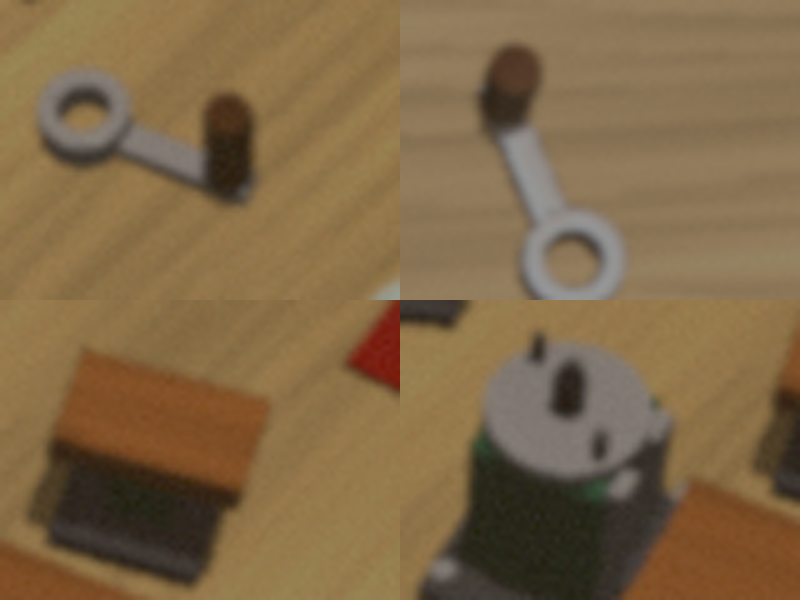

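```bash
cat >> h.py <<'E'
def tri(*cu):
    A=np.zeros((3,3));b=np.zeros(3);R=[]
    for c,uv in cu:
        o,d=ray(c,uv);d/=np.linalg.norm(d);M=np.eye(3)-np.outer(d,d);A+=M;b+=M@o;R.append((o,d))
    p=np.linalg.solve(A,b);return p,[np.linalg.norm(np.cross(p-o,d)) for o,d in R]
E
python3 - <<'E'
from h import *
t=eyes.calibration("top");s=eyes.calibration("scene")
np.set_printoptions(precision=4,suppress=True)
T=lambda x,y,ox,oy,dx=0,dy=0:(ox+(x-dx)/5-.4,oy+(y-dy)/5-.4)
for a,b in(((37,201),(270,402)),((170,140),(238,490)),((258,347),(52,437)),((123,402),(85,349))):
    print("rest",*tri((t,T(*a,165,160)),(s,T(*b,400,185,0,300))))
P=T(511,408,165,160);S=T(569,409,335,195,400,300)
print("disc",*tri((t,P),(s,S)),onz(t,P,.138),onz(s,S,.138))
for nm,a,b,z in(("ring",(574,257),(86,113),.024),("grip",(515,70),(229,112),.079)):
    a=T(*a,350,215,400,0);b=T(*b,270,270);print(nm,*tri((t,a),(s,b)),onz(t,a,z),onz(s,b,z))
print("pins",onz(t,T(538,325,165,160),.156),onz(t,T(479,481,165,160),.156),onz(s,T(538,340,335,195,400,300),.156),onz(s,T(601,436,335,195,400,300),.156))
print("stub top",onz(t,T(503,390,165,160),.176),onz(s,T(569,365,335,195,400,300),.176))
print("table",[onz(t,T(*q,165,160),.047) for q in((325,150),(538,88))])
E
```

```text
rest [0.653  0.3246 0.082 ] [np.float64(0.00044626672586569574), np.float64(0.00044626672586566495)]
rest [0.677  0.2593 0.0853] [np.float64(0.000381664715388469), np.float64(0.0003816647153884511)]
rest [0.576  0.2216 0.0806] [np.float64(0.0019903924219890246), np.float64(0.001990392421988969)]
rest [0.5527 0.2838 0.0839] [np.float64(0.0013735535499287879), np.float64(0.0013735535499287928)]
disc [0.525  0.0981 0.1345] [np.float64(0.0002729272364058252), np.float64(0.0002729272364057534)] [0.524  0.0976 0.138 ] [0.5267 0.0961 0.138 ]
ring [ 0.474  -0.1681  0.0169] [np.float64(0.00038770330862234246), np.float64(0.0003877033086223334)] [ 0.4725 -0.1675  0.024 ] [ 0.4775 -0.1704  0.024 ]
grip [ 0.5534 -0.141   0.0752] [np.float64(0.0006601256834782313), np.float64(0.0006601256834781938)] [ 0.5521 -0.1411  0.079 ] [ 0.5554 -0.142   0.079 ]
pins [0.5556 0.0826 0.156 ] [0.4887 0.1106 0.156 ] [0.4931 0.1092 0.156 ] [0.5584 0.0819 0.156 ]
stub top [0.5228 0.0966 0.176 ] [0.5256 0.0937 0.176 ]
table [array([0.6806, 0.1928, 0.047 ]), array([0.7052, 0.0879, 0.047 ])]
```

Both picks are confirmed. The open-ring crank has its ring at about (0.475,-0.169) and its grip at (0.554,-0.141). The pins point to about -23°/157°, and the rest at (197,215) has the largest y. I'm moving over the crank now.

```bash
python3 -m creep '[[-8,-8,0,0],[-25,-25,0,0],[-50,-50,0,0],[-77,-77,0,0],[-104,-104,0,0],[-131,-131,0,0],[-158,-158,0,0],[-185,-185,0,0],[-212,-212,0,0],[-239,-239,0,0],[-266,-266,0,0],[-293,-293,0,0]]' 70 30 && python3 -m creep '[[-27,-27,0,5],[-54,-54,0,10],[-81,-79,0,15],[-108,-104,0,20],[-135,-129,0,26],[-162,-155,0,32],[-189,-180,0,37],[-216,-206,0,42],[-243,-231,0,46],[-262,-250,0,49],[-274,-261,0,49],[-274,-261,0,49]]'
python3 - <<'E'
from h import *
np.set_printoptions(precision=4,suppress=True)
o=observe();print(o["time_s"],o["tcp_pos"],o["ee_rot"])
c=eyes.calibration("wrist");im=eyes.get_image("wrist");print(c)
# look overlays
for n,P in(("ring",(.475,-.169,.024)),("grip",(.5538,-.1415,.079))):print(n,proj(c,P))
cv2.imwrite("pics/w1.png",im)
E
```

```text
time_s: 1.1
tcp_pos: [0.3938, 0.1996, 0.2227]
ee_rot: [[-0.931, 0.365, 0.0], [0.365, 0.931, -0.0], [-0.0, -0.0, -1.0]]
force: [0.4, 0.2, 1.0]
opening: 0.799
grip_force: 0.0
time_s: 2.1
tcp_pos: [0.5543, -0.1437, 0.2225]
ee_rot: [[-0.334, 0.943, 0.0], [0.943, 0.334, -0.001], [-0.001, 0.0, -1.0]]
force: [-0.8, -0.5, -0.2]
opening: 0.796
grip_force: 0.0
2.1 [ 0.5543 -0.1437  0.2225] [[-0.334   0.9426  0.0004]
 [ 0.9426  0.334  -0.0006]
 [-0.0007  0.0002 -1.    ]]
{'vertical_fov': 61.38247620151391, 'cx': 318.40118128117155, 'cy': 241.46121148143, 'dist_coeffs': array([-0.0137,  0.    ,  0.    ,  0.    ,  0.    ]), 'xyz': array([ 0.5306, -0.076 ,  0.3854]), 'orientation': array([[ 0.9425, -0.3227, -0.087 ],
       [ 0.3343,  0.9095,  0.2472],
       [-0.0007, -0.2621,  0.965 ]])}
ring [[226.795  210.5293]]
grip [[318.6871 224.386 ]]
```

View pics/w1.png

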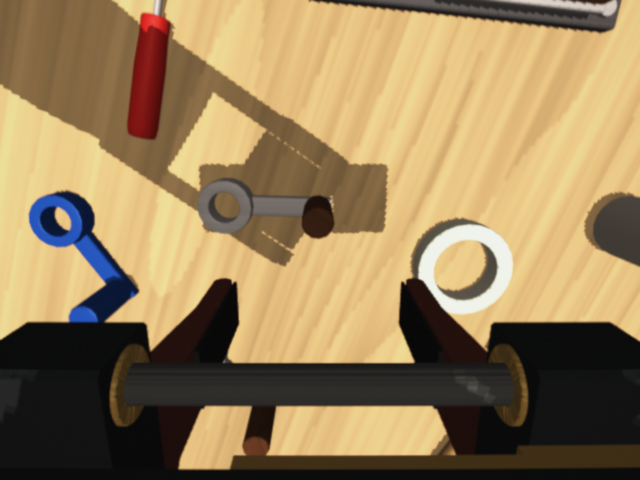

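The ring top is at about (225,207) and the grip top at (318,222), so the crank pose agrees to about 3 mm. I'll shift +4 mm in tool x, descend and grip.

```bash
python3 -m creep '[[4,0,10,0],[4,0,30,0],[4,0,55,0],[4,0,80,0],[4,0,105,0],[4,0,130,0],[4,0,150,0],[4,0,165,0],[4,0,178,0],[4,0,187,0],[4,0,192,0],[4,0,192,0]]' 70 && python3 -m creep '[[0,0,0,0],[0,0,0,0],[0,0,0,0],[0,0,0,0],[0,0,0,0],[0,0,0,0],[0,0,0,0],[0,0,0,0],[0,0,0,0],[0,0,0,0],[0,0,0,0],[0,0,0,0]]' 10 45
```

```text
time_s: 3.15
tcp_pos: [0.5517, -0.1364, 0.0299]
ee_rot: [[-0.336, 0.942, -0.001], [0.942, 0.336, 0.0], [0.001, -0.001, -1.0]]
force: [0.4, 0.5, 0.5]
opening: 0.796
grip_force: 0.0
time_s: 4.15
tcp_pos: [0.5521, -0.1373, 0.0308]
ee_rot: [[-0.335, 0.942, -0.0], [0.942, 0.335, -0.0], [0.0, -0.0, -1.0]]
force: [-2.8, -1.4, 6.1]
opening: 0.288
grip_force: 45.0
```

```bash
python3 -m creep '[[0,0,-4,0],[0,0,-14,0],[0,0,-30,0],[0,0,-50,0],[0,0,-72,0],[0,0,-95,0],[0,0,-118,0],[0,0,-141,0],[0,0,-164,0],[0,0,-186,0],[0,0,-202,0],[0,0,-210,0]]' && python3 -m creep '[[4,2,0,0],[12,6,0,0],[25,13,0,-1],[42,22,0,-2],[60,32,0,-3],[80,43,0,-4],[100,54,0,-5],[120,65,0,-6],[140,76,0,-8],[160,87,0,-10],[180,98,0,-12],[200,108,0,-14]]' && python3 -m creep '[[15,11,0,-1],[28,20,0,-1],[38,26,0,-1],[44,30,0,-1],[46,31,0,-1],[46,31,0,-1],[46,31,0,-1],[46,31,0,-1]]'
python3 - <<'E'
from h import *
np.set_printoptions(precision=4,suppress=True)
o=observe();print(o["time_s"],o["tcp_pos"],o["ee_rot"])
I={}
for n in("wrist","scene","top"):
    c=eyes.calibration(n);I[n]=eyes.get_image(n);cv2.imwrite(f"pics/{n}2.png",I[n])
    print(n,proj(c,[(.525,.0965,.234),(.525,.0965,.176)]),c["xyz"] if n=="wrist" else "")
r=lambda i,x,y,w,h,s:cv2.resize(i[y:y+h,x:x+w],None,fx=s,fy=s,interpolation=cv2.INTER_CUBIC)
w=cv2.resize(I["wrist"],(800,600))
cv2.imwrite("pics/w2b.png",I["wrist"])
cv2.imwrite("pics/st2.png",np.hstack([r(I["scene"],330,150,100,130,4),r(I["top"],210,180,100,130,4)]))
E
```

```text
time_s: 5.15
tcp_pos: [0.5534, -0.1372, 0.2436]
ee_rot: [[-0.335, 0.942, 0.004], [0.942, 0.335, -0.001], [-0.002, 0.003, -1.0]]
force: [0.6, 0.4, -3.3]
opening: 0.293
grip_force: 45.0
time_s: 6.15
tcp_pos: [0.586, 0.0893, 0.2387]
ee_rot: [[-0.555, 0.832, -0.003], [0.832, 0.555, -0.0], [0.002, -0.003, -1.0]]
force: [-0.3, -0.8, -3.6]
opening: 0.291
grip_force: 45.0
time_s: 6.82
tcp_pos: [0.5875, 0.1421, 0.2406]
ee_rot: [[-0.567, 0.824, -0.0], [0.824, 0.567, -0.0], [-0.0, -0.0, -1.0]]
force: [-0.1, -0.9, -2.5]
opening: 0.291
grip_force: 45.0
6.8167 [0.5875 0.1421 0.2406] [[-0.5669  0.8238 -0.0002]
 [ 0.8238  0.5669 -0.0003]
 [-0.0001 -0.0003 -1.    ]]
wrist [[147.547  300.4903]
 [187.494  261.1211]] [0.5472 0.2013 0.4036]
scene [[370.4481 192.1025]
 [368.9239 206.8521]] 
top [[261.7967 229.7067]
 [265.2141 236.5987]]
```

View pics/w2b.png

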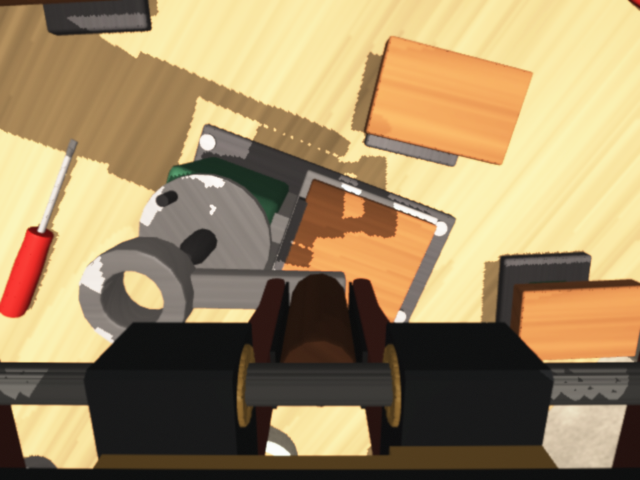

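View pics/st2.png

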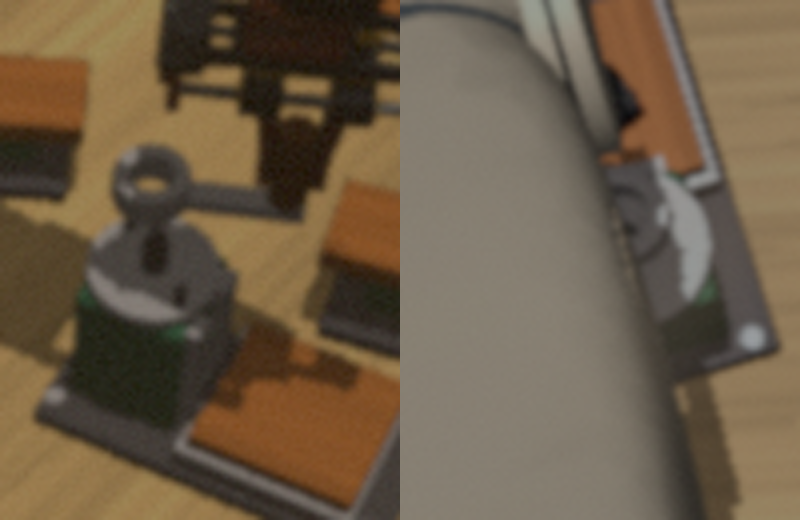

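The wrist picture shows the ring at about (136,288) and the stub tip at about (188,258), where it was predicted to be. The ring is a little left of and short of the predicted spot (147,300). I'll triangulate it and check with an overlay.

```bash
python3 - <<'E'
from h import *
np.set_printoptions(precision=4,suppress=True)
s=eyes.calibration("scene");w=eyes.calibration("wrist")
print(tri((w,(136,287)),(s,(367.3,195))),onz(w,(136,287),.234),onz(s,(367.3,195),.234))
R=onz(w,(136,287),.234)
o=observe();T=o["tcp_pos"];v=T[:2]-R[:2];print(v,np.hypot(*v),np.degrees(np.arctan2(v[1],v[0])))
a=np.linspace(0,2*np.pi,60)
def circ(img,c,ctr,z,r,col,k,ox,oy):
    P=np.c_[ctr[0]+r*np.cos(a),ctr[1]+r*np.sin(a),0*a+z]
    q=((proj(c,P)-[ox,oy]+.5)*k-.5);cv2.polylines(img,[np.round(q).astype(int)],True,col,1)
out=[]
for n,c,(x,y,W,H),k in(("wrist",w,(60,160,200,200),2),("scene",s,(340,180,50,50),8)):
    im=cv2.imread(f"pics/{n}2.png")[y:y+H,x:x+W];im=cv2.resize(im,(400,400),interpolation=cv2.INTER_CUBIC)
    for z,r in((.234,.025),(.234,.014),(.21,.025)):circ(im,c,R,z,r,(0,0,255),k,x,y)
    D=(.525,.0965)
    for z,r in((.138,.045),(.176,.003),(.162,.009)):circ(im,c,D,z,r,(0,255,0),k,x,y)
    out.append(im)
cv2.imwrite("pics/ov2.png",np.hstack(out))
E
```

```text
(array([0.5172, 0.0926, 0.2216]), [np.float64(0.0017079934853375801), np.float64(0.001707993485337663)]) [0.5177 0.0994 0.234 ] [0.5252 0.0839 0.234 ]
[0.0699 0.0429] 0.08200887895615684 31.537488697504127
```

View pics/ov2.png

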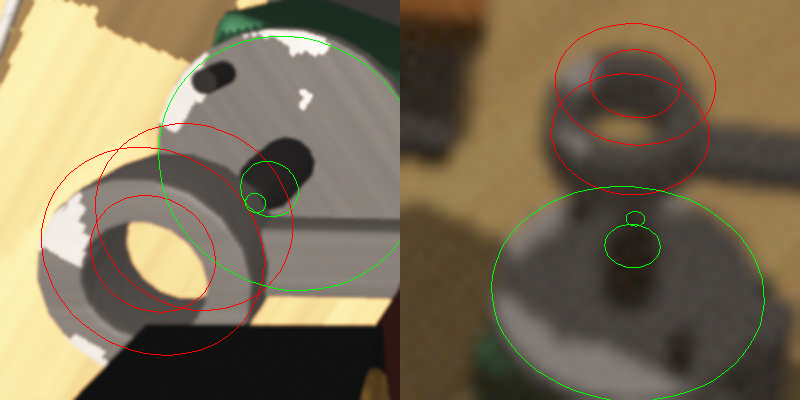

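```bash
python3 - <<'E'
from h import *
np.set_printoptions(precision=4,suppress=True)
s=eyes.calibration("scene");w=eyes.calibration("wrist")
print(tri((w,(132.5,295)),(s,(367.9,193.0))))
print(tri((w,(344,272)),(s,(405.5,200.5))))
from scipy.optimize import least_squares
from scipy.spatial.transform import Rotation as Ro
pts=np.array([[0,0,.024],[.098,.009,.012]]);obs=[(w,(132.5,295)),(w,(344,272)),(s,(367.9,193)),(s,(405.5,200.5))]
def f(p):
    X=Ro.from_euler("ZY",p[3:]).apply(pts)+p[:3]
    return np.r_[[ (proj(c,X[i%2])[0]-u) for i,(c,u) in enumerate(obs)]].ravel()*np.repeat([1,1,4,4],2)/2
r=least_squares(f,[.52,.095,.21,.55,0]);print(r.x,np.degrees(r.x[3:]),r.fun)
print(proj(w,[observe()["tcp_pos"]]))
E
```

```text
(array([0.5187, 0.0929, 0.2298]), [np.float64(0.0012619828734132552), np.float64(0.0012619828734132595)])
(array([0.5965, 0.1519, 0.2097]), [np.float64(0.00038265615846068933), np.float64(0.00038265615846057695)])
[0.517  0.0921 0.2062 0.5545 0.081 ] [31.7703  4.6403] [ 1.3548  0.2218 -0.7776  0.1988 -0.7618 -0.806   0.0097 -0.2684]
[[317.8744 302.165 ]]
```

```bash
python3 -m creep '[[0,3,0,0],[0,6,0,0],[0,8,2,0],[0,8,7,0],[0,8,13,0],[0,8,19,0],[0,8,25,0],[0,8,31,0],[0,8,37,0],[0,8,42,0],[0,8,45,0],[0,8,45,0]]'
python3 - <<'E'
from h import *
o=observe();print(o["force"],o["wrist_torque"])
n="wrist";w=eyes.calibration(n);im=eyes.get_image(n);cv2.imwrite("pics/w3.png",im)
s=eyes.get_image("scene");cv2.imwrite("pics/s3.png",s)
print(proj(w,[(.525,.0965,.189),(.525,.0965,.176)]))
cv2.imwrite("pics/c3.png",np.hstack([cv2.resize(im[160:400,20:260],(400,400)),cv2.resize(s[170:250,330:410],(400,400),interpolation=cv2.INTER_CUBIC)]))
E
```

```text
time_s: 7.97
tcp_pos: [0.5937, 0.1473, 0.1948]
ee_rot: [[-0.568, 0.823, -0.001], [0.823, 0.568, -0.0], [0.0, -0.001, -1.0]]
force: [0.0, -0.5, -3.1]
opening: 0.296
grip_force: 45.0
[ 1.20177410e-03 -4.73930133e-01 -3.05176769e+00] [ 0.02488433 -0.13881524  0.01759659]
[[129.41048908 302.5747165 ]
 [141.54005466 291.66338726]]
```

View pics/c3.png

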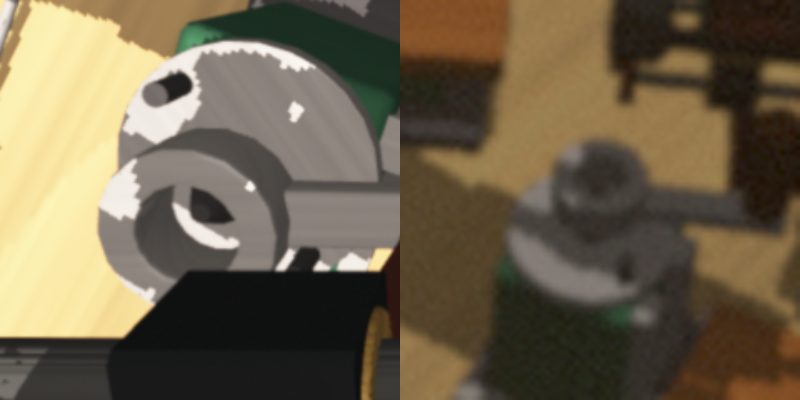

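The stub tip shows inside the hole at crop (208,213), with the ring about 2–3 mm too far along tool +y. Both pins are clear of the arm. I'm lowering.

```bash
python3 -m creep '[[0,-2,2,0],[0,-2,5,0],[0,-2,8,0],[0,-2,11,0],[0,-2,14,0],[0,-2,17,0],[0,-2,20,0],[0,-2,22,0],[0,-2,24,0],[0,-2,25,0],[0,-2,25,0]]'
```

```text
time_s: 8.98
tcp_pos: [0.5923, 0.1463, 0.1704]
ee_rot: [[-0.568, 0.823, -0.0], [0.823, 0.568, -0.0], [0.0, -0.0, -1.0]]
force: [0.5, 0.2, -2.8]
opening: 0.287
grip_force: 45.0
```

```bash
python3 -m creep '[[0,0,1,0],[0,0,2,0],[0,0,3,0],[0,0,3,0]]'; python3 -m creep '[[0,0,0,0],[0,0,0,0],[0,0,0,0],[0,0,0,0],[0,0,0,0],[0,0,0,0]]' 34 20; python3 -m creep '[[0,0,0,0],[0,0,0,0],[0,0,0,0],[0,0,0,0],[0,0,0,0],[0,0,0,0]]' 10 25
python3 - <<'E'
from h import *
o=observe();T=o["tcp_pos"];print(o["force"],T)
n="wrist";w=eyes.calibration(n);im=eyes.get_image(n);cv2.imwrite("pics/w4.png",im)
s=eyes.get_image("scene");cv2.imwrite("pics/s4.png",s);sc=eyes.calibration("scene")
# expected ring top when seated
a=np.linspace(0,6.28,60);i2=im.copy();s2=cv2.resize(s[170:250,330:410],(480,480),interpolation=cv2.INTER_CUBIC)
P=lambda z,r:np.c_[.525+r*np.cos(a),.0965+r*np.sin(a),0*a+z]
for z,r,c in((.162,.025,(0,0,255)),(.176,.003,(0,255,0))):
    cv2.polylines(i2,[proj(w,P(z,r)).round().astype(int)],True,c,1)
    cv2.polylines(s2,[((proj(sc,P(z,r))-[330,170])*6).round().astype(int)],True,c,1)
cv2.imwrite("pics/c4.png",np.hstack([cv2.resize(i2[160:400,20:180],(320,480)),s2]))
E
```

```text
time_s: 9.32
tcp_pos: [0.5928, 0.1464, 0.1687]
ee_rot: [[-0.568, 0.823, 0.001], [0.823, 0.568, 0.0], [-0.0, 0.001, -1.0]]
force: [-1.4, -0.4, 4.0]
opening: 0.289
grip_force: 45.0
time_s: 9.82
tcp_pos: [0.5924, 0.1463, 0.1676]
ee_rot: [[-0.568, 0.823, -0.0], [0.823, 0.568, -0.0], [0.0, -0.0, -1.0]]
force: [-0.5, 0.1, 0.8]
opening: 0.392
grip_force: 0.0
time_s: 10.32
tcp_pos: [0.5925, 0.1464, 0.1676]
ee_rot: [[-0.568, 0.823, 0.0], [0.823, 0.568, 0.0], [-0.0, 0.0, -1.0]]
force: [0.1, 0.4, -0.2]
opening: 0.294
grip_force: 25.0
[ 0.0653855   0.41211675 -0.24932525] [0.59247297 0.14636516 0.16764136]
```

View pics/c4.png

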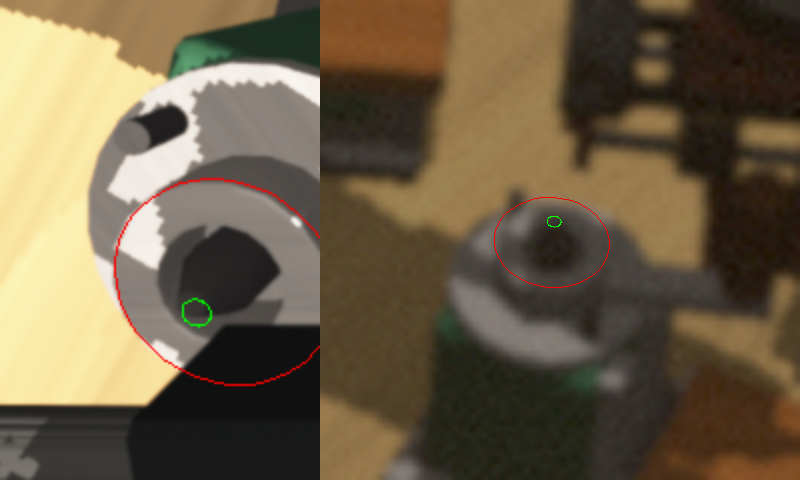

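It's seated, with the stub through the ring, the ring top at disc height and the arm between the pins. Next I'll work out the winding circle, with tool orientation fixed since the grip spins.

```bash
python3 - <<'E'
import numpy as np
r=84.5
f=lambda a,b:[[round(r*(np.cos(np.radians(p))-np.cos(np.radians(a))),1),round(r*(np.sin(np.radians(p))-np.sin(np.radians(a))),1)] for p in b]
a=88
for k in range(5):
    b=a+np.arange(1,13)*7; print(a,f(a,b)); a=b[-1]
E
```

```text
88 [[np.float64(-10.3), np.float64(-0.3)], [np.float64(-20.5), np.float64(-1.8)], [np.float64(-30.5), np.float64(-4.6)], [np.float64(-40.0), np.float64(-8.5)], [np.float64(-49.0), np.float64(-13.6)], [np.float64(-57.3), np.float64(-19.7)], [np.float64(-64.7), np.float64(-26.8)], [np.float64(-71.3), np.float64(-34.8)], [np.float64(-76.9), np.float64(-43.5)], [np.float64(-81.3), np.float64(-52.8)], [np.float64(-84.6), np.float64(-62.6)], [np.float64(-86.6), np.float64(-72.7)]]
172 [[np.float64(-0.8), np.float64(-10.3)], [np.float64(-0.4), np.float64(-20.6)], [np.float64(1.3), np.float64(-30.8)], [np.float64(4.3), np.float64(-40.7)], [np.float64(8.4), np.float64(-50.1)], [np.float64(13.6), np.float64(-59.0)], [np.float64(19.9), np.float64(-67.2)], [np.float64(27.1), np.float64(-74.6)], [np.float64(35.2), np.float64(-81.0)], [np.float64(44.0), np.float64(-86.4)], [np.float64(53.4), np.float64(-90.6)], [np.float64(63.2), np.float64(-93.8)]]
256 [[np.float64(10.1), np.float64(-1.9)], [np.float64(20.4), np.float64(-2.5)], [np.float64(30.7), np.float64(-1.9)], [np.float64(40.9), np.float64(-
[... 539 characters left out ...]
.float64(-5.5), np.float64(69.9)], [np.float64(-11.0), np.float64(78.6)], [np.float64(-17.6), np.float64(86.5)], [np.float64(-25.1), np.float64(93.6)], [np.float64(-33.4), np.float64(99.8)], [np.float64(-42.4), np.float64(104.8)]]
424 [[np.float64(-9.5), np.float64(3.9)], [np.float64(-19.5), np.float64(6.7)], [np.float64(-29.7), np.float64(8.2)], [np.float64(-40.0), np.float64(8.5)], [np.float64(-50.3), np.float64(7.5)], [np.float64(-60.3), np.float64(5.3)], [np.float64(-70.1), np.float64(1.8)], [np.float64(-79.3), np.float64(-2.8)], [np.float64(-87.9), np.float64(-8.5)], [np.float64(-95.7), np.float64(-15.2)], [np.float64(-102.7), np.float64(-22.8)], [np.float64(-108.7), np.float64(-31.2)]]
```

```bash
python3 -m creep '[[-10.3,-0.3,0,0],[-20.5,-1.8,0,0],[-30.5,-4.6,0,0],[-40,-8.5,0,0],[-49,-13.6,0,0],[-57.3,-19.7,0,0],[-64.7,-26.8,0,0],[-71.3,-34.8,0,0],[-76.9,-43.5,0,0],[-81.3,-52.8,0,0],[-84.6,-62.6,0,0],[-86.6,-72.7,0,0]]'
python3 - <<'E'
from h import *
o=observe();T=o["tcp_pos"];d=T[:2]-[.525,.0965];print(o["force"],o["wrist_torque"],np.hypot(*d),np.degrees(np.arctan2(d[1],d[0])))
E
```

```text
time_s: 11.42
tcp_pos: [0.5802, 0.0337, 0.1675]
ee_rot: [[-0.567, 0.824, -0.002], [0.824, 0.567, 0.001], [0.002, -0.001, -1.0]]
force: [-2.0, 9.0, 0.3]
opening: 0.29
grip_force: 25.0
[-2.03879877  9.03183239  0.29565766] [ 1.70554579  0.26440558 -0.05322076] 0.08361461450612713 -48.71432866139905
```

```bash
python3 -m creep '[[-0.8,-10.3,0,0],[-0.4,-20.6,0,0],[1.3,-30.8,0,0],[4.3,-40.7,0,0],[8.4,-50.1,0,0],[13.6,-59,0,0],[19.9,-67.2,0,0],[27.1,-74.6,0,0],[35.2,-81,0,0],[44,-86.4,0,0],[53.4,-90.6,0,0],[63.2,-93.8,0,0]]' && python3 -m creep '[[10.1,-1.9,0,0],[20.4,-2.5,0,0],[30.7,-1.9,0,0],[40.9,0,0,0],[50.7,3.1,0,0],[60.1,7.4,0,0],[68.9,12.8,0,0],[77,19.2,0,0],[84.2,26.6,0,0],[90.5,34.7,0,0],[95.7,43.6,0,0],[99.8,53.1,0,0]]'
python3 - <<'E'
from h import *
o=observe();T=o["tcp_pos"];d=T[:2]-[.525,.0965];print(o["force"],np.hypot(*d),np.degrees(np.arctan2(d[1],d[0])))
for n in("scene","top"):cv2.imwrite(f"pics/{n}5.png",eyes.get_image(n))
# wood-coloured regions near table & rest in scene
for f in("scene0","scene5"):
    h=cv2.cvtColor(cv2.imread(f"pics/{f}.png"),cv2.COLOR_BGR2HSV)
    m=((h[...,0]<14)&(h[...,1]>150)&(h[...,2]>90)).astype(np.uint8)
    m[:, :330]=0;m[:180]=0;m[320:]=0;m[:,515:]=0
    n_,l,st,ce=cv2.connectedComponentsWithStats(m)
    for i in range(1,n_):
        if st[i,4]>200:
            c=max(cv2.findContours((l==i).astype(np.uint8),0,2)[0],key=cv2.contourArea)
            print(f,st[i],ce[i].round(1),cv2.approxPolyDP(c,4,True)[:,0].tolist())
E
```

```text
time_s: 12.42
tcp_pos: [0.4671, 0.0307, 0.1678]
ee_rot: [[-0.568, 0.823, -0.001], [0.823, 0.568, -0.003], [-0.002, -0.003, -1.0]]
force: [-2.0, -7.7, 1.7]
opening: 0.292
grip_force: 25.0
time_s: 13.42
tcp_pos: [0.4487, 0.1444, 0.1673]
ee_rot: [[-0.567, 0.824, -0.013], [0.824, 0.567, -0.002], [0.006, -0.012, -1.0]]
force: [-19.3, 5.2, 16.3]
opening: 0.296
grip_force: 25.0
[-19.32179816   5.19756139  16.31630262] 0.09007523533668738 147.90634488810406
scene0 [ 469  180   46   41 1265] [496.4 196.1] [[482, 180], [469, 197], [514, 220], [514, 180]]
scene0 [381 233  50  42 731] [404.6 253.1] [[393, 233], [389, 242], [390, 238], [395, 244], [386, 244], [382, 260], [418, 272], [426, 257], [423, 260], [420, 254], [416, 260], [412, 254], [427, 255], [430, 247], [426, 250], [427, 245]]
scene0 [468 263  37  23 371] [486.7 273.6] [[468, 268], [470, 282], [476, 282], [470, 278], [470, 267], [479, 283], [485, 277], [489, 284], [503, 284], [503, 275], [496, 273], [503, 272], [500, 264], [474, 263]]
scene5 [ 469  180   46   41 1264] [496.4 196.1] [[482, 180], [469, 197], [514, 220], [514, 180]]
scene5 [413 196  34  23 223] [428.5 207.5] [[418, 196], [414, 206], [420, 206], [414, 213], [425, 216], [422, 212], [429, 204], [432, 212], [427, 215], [433, 217], [436, 204], [444, 213], [445, 206], [441, 209], [442, 204], [433, 200], [421, 207], [416, 203], [426, 201]]
scene5 [379 226  54  44 786] [406.1 247.3] [[394, 226], [379, 253], [391, 252], [391, 259], [393, 249], [402, 256], [394, 260], [415, 269], [432, 240]]
scene5 [462 263  43  23 289] [486.3 275.5] [[462, 271], [464, 281], [467, 276], [476, 280], [473, 283], [504, 283], [502, 276], [494, 277], [494, 268], [502, 274], [497, 268], [501, 265], [490, 273], [482, 263], [480, 271], [489, 270], [485, 277], [474, 272], [469, 278]]
```

```bash
python3 -m creep '[[0,0,0,0],[0,0,0,0],[0,0,0,0]]'
python3 - <<'E'
from h import *
np.set_printoptions(precision=4,suppress=True)
o=observe();T=o["tcp_pos"];d=T[:2]-[.525,.0965];print(o["force"],o["wrist_torque"],o["joint_positions"],np.hypot(*d),np.degrees(np.arctan2(d[1],d[0])))
E
```

```text
time_s: 13.77
tcp_pos: [0.4512, 0.1446, 0.1674]
ee_rot: [[-0.567, 0.823, -0.008], [0.823, 0.567, -0.0], [0.004, -0.007, -1.0]]
force: [-13.6, 5.8, 10.6]
opening: 0.297
grip_force: 25.0
[-13.6212   5.8142  10.5794] [ 0.9184  2.0347 -0.1006] [ 0.2839  0.2872  1.9952  0.0024  0.8672 -0.321 ] 0.08814584609058158 146.9017904849135
```

The side forces all point toward -x, so the true axis sits about 5 mm to -x of my estimate. I'll shift the circle centre and check the force.

```bash
python3 -m creep '[[2,-2,0,0],[3.7,-3.5,0,0],[3.7,-3.5,0,0],[3.7,-3.5,0,0]]' && python3 -m creep '[[2.9,9.9,0,0],[4.6,20.1,0,0],[5.1,30.4,0,0],[4.3,40.7,0,0],[2.2,50.8,0,0],[-1.1,60.6,0,0]]'
python3 - <<'E'
from h import *
np.set_printoptions(precision=4,suppress=True)
o=observe();T=o["tcp_pos"];d=T[:2]-[.520,.0975];print(o["force"],o["wrist_torque"],np.hypot(*d),np.degrees(np.arctan2(d[1],d[0])))
E
```

```text
time_s: 14.1
tcp_pos: [0.45, 0.1455, 0.1675]
ee_rot: [[-0.568, 0.823, -0.001], [0.823, 0.568, -0.0], [0.0, -0.001, -1.0]]
force: [-1.7, 0.3, -1.5]
opening: 0.29
grip_force: 25.0
time_s: 14.6
tcp_pos: [0.4997, 0.1818, 0.1677]
ee_rot: [[-0.567, 0.824, -0.004], [0.824, 0.567, 0.003], [0.005, -0.002, -1.0]]
force: [-9.6, 13.2, 4.3]
opening: 0.292
grip_force: 25.0
[-9.5725 13.176   4.3123] [ 2.0152  1.5516 -0.0494] 0.08670909371835032 103.5658277726533
```

```bash
python3 -m creep '[[2,1,0,0],[3.9,1.5,0,0],[-0.5,10.8,0,0],[-6,19.5,0,0],[-12.6,27.4,0,0],[-20.1,34.5,0,0],[-28.4,40.7,0,0],[-37.4,45.7,0,0],[-37.4,45.7,0,0]]'
cat > fit.py <<'E'
from h import *
import sys
from scipy.optimize import minimize
def mask(im):
    h=cv2.cvtColor(im,cv2.COLOR_BGR2HSV);return h
if __name__=="__main__":
    for f,pts in(("scene0",[(432,208),(405,252),(450,210),(460,240),(338,172),(370,262)]),("top0",[(197,213),(258,205),(160,200),(226,128)])):
        h=mask(cv2.imread(f"pics/{f}.png"));print(f,[h[y-1:y+2,x-1:x+2].mean((0,1)).round().tolist() for x,y in pts])
E
python3 fit.py; python3 - <<'E'
from h import *
np.set_printoptions(precision=4,suppress=True)
o=observe();T=o["tcp_pos"];d=T[:2]-[.519,.1005];print(o["force"],o["wrist_torque"],np.hypot(*d),np.degrees(np.arctan2(d[1],d[0])))
for n in("scene","top","wrist"):
    c=eyes.calibration(n);im=eyes.get_image(n);cv2.imwrite(f"pics/{n}6.png",im)
    if n=="wrist":np.save("w6.npy",c,allow_pickle=True)
E
```

```text
time_s: 15.35
tcp_pos: [0.562, 0.175, 0.1678]
ee_rot: [[-0.567, 0.824, 0.002], [0.824, 0.567, 0.002], [0.001, 0.003, -1.0]]
force: [2.1, 6.3, -0.5]
opening: 0.291
grip_force: 25.0
scene0 [[13.0, 181.0, 127.0], [13.0, 179.0, 129.0], [14.0, 180.0, 128.0], [20.0, 119.0, 150.0], [13.0, 180.0, 126.0], [12.0, 45.0, 66.0]]
top0 [[13.0, 149.0, 133.0], [13.0, 148.0, 134.0], [18.0, 94.0, 147.0], [13.0, 150.0, 129.0]]
[ 2.0672  6.3005 -0.5069] [ 0.8891 -0.2123  0.0221] 0.0860564407794591 60.027839910145566
```

```bash
cat > fit.py <<'E'
from h import *
from scipy.optimize import minimize
cal={n:eyes.calibration(n) for n in("scene","top")}
a=np.linspace(0,2*np.pi,40);D=(.5195,.1)
def load(f):
    im=cv2.resize(cv2.imread(f"pics/{f}.png"),None,fx=4,fy=4,interpolation=cv2.INTER_LINEAR)
    h=cv2.cvtColor(cv2.GaussianBlur(im,(0,0),3),cv2.COLOR_BGR2HSV)
    return ((h[...,0]<16.5)&(h[...,1]>(140 if"scene"in f else 120))&(h[...,2]>100)).astype(np.uint8)
def poly(c,P,sh): 
    m=np.zeros(sh,np.uint8);q=(proj(c,P)+.5)*4-.5
    cv2.fillConvexPoly(m,cv2.convexHull(np.round(q*16).astype(np.int32)),1,shift=4);return m
def rect(p,L,W):
    u=np.array([np.cos(p[3]),np.sin(p[3])]);v=np.array([-u[1],u[0]])
    return np.array([[*(p[:2]+sx*L/2*u+sy*W/2*v),p[2]] for sx in(-1,1) for sy in(-1,1)])
def occ(c,sh):
    P=[[D[0]+.047*np.cos(t),D[1]+.047*np.sin(t),z] for t in a for z in(.005,.165)]
    return poly(c,np.array(P),sh)
def fit(fs,p0,L,W,ign=False,zonly=False,rad=75):
    data=[]
    for f in fs:
        c=cal[f.rstrip("0123456789")];m=load(f);g=1-occ(c,m.shape) if ign else np.ones_like(m)
        y,x=np.mgrid[:m.shape[0],:m.shape[1]];q=proj(c,[p0[:3]])[0]*4
        g=g*(np.hypot(x-q[0],y-q[1])<rad*2.2).astype(np.uint8);data.append((c,m*g,g))
    def cost(p):
        p=np.r_[p0[:2],p[0],p0[3]] if zonly else p
        s=0
        for c,m,g in data:
            r=poly(c,rect(p,L,W),m.shape)*g;s+=1-(r&m).sum()/max(1,(r|m).sum())
        return s/len(data)
    if zonly:
        zs=np.arange(.04,.11,.002);return sorted((round(cost([z]),3),round(z,3)) for z in zs)[:5]
    best=None
    for dz in(-.015,0,.015):
        p=np.array(p0)+[0,0,dz,0];S=np.vstack([p]+[p+d for d in np.diag([.01,.01,.012,.1])])
        r=minimize(cost,p,method="Nelder-Mead",options=dict(initial_simplex=S,xatol=1e-4,fatol=1e-4,maxiter=250))
        if best is None or r.fun<best.fun:best=r
    return best.x,best.fun
if __name__=="__main__":
    np.set_printoptions(precision=4,suppress=True)
    print("rest",fit(["scene0","top0"],[.614,.272,.084,.37],.11,.07,rad=42))
    q=fit(["scene0","top0"],[.634,.13,.047,.25],.12,.11,True,rad=50);print("pad0",q)
    q2=fit(["scene0","top0"],[.634,.13,.047,.25],.11,.12,True,rad=50);print("pad0b",q2)
    q,L,W=(q[0],.12,.11) if q[1]<q2[1] else (q2[0],.11,.12)
    for f in("scene0","scene5","scene6","top6"):print(f,fit([f],q,L,W,True,True,rad=50))
E
python3 fit.py
```

```text
rest (array([0.6158, 0.2735, 0.0857, 0.3719]), np.float64(0.028542283292268766))
pad0 (array([0.6368, 0.1305, 0.0431, 0.2483]), np.float64(0.060779456374486396))
pad0b (array([0.6408, 0.1182, 0.0534, 0.2538]), np.float64(0.09757055534452463))
scene0 [(np.float64(0.052), np.float64(0.042)), (np.float64(0.053), np.float64(0.044)), (np.float64(0.069), np.float64(0.046)), (np.float64(0.073), np.float64(0.04)), (np.float64(0.09), np.float64(0.048))]
scene5 [(np.float64(0.047), np.float64(0.068)), (np.float64(0.057), np.float64(0.07)), (np.float64(0.058), np.float64(0.066)), (np.float64(0.07), np.float64(0.064)), (np.float64(0.078), np.float64(0.072))]
scene6 [(np.float64(0.085), np.float64(0.08)), (np.float64(0.089), np.float64(0.078)), (np.float64(0.094), np.float64(0.076)), (np.float64(0.097), np.float64(0.082)), (np.float64(0.107), np.float64(0.074))]
top6 [(np.float64(0.267), np.float64(0.072)), (np.float64(0.267), np.float64(0.074)), (np.float64(0.267), np.float64(0.076)), (np.float64(0.267), np.float64(0.078)), (np.float64(0.267), np.float64(0.08))]
```

The fit gives the rest at 85.7 mm and the table at about 79–80 mm with the same camera bias. I'll wind 45° more (5.6 mm).

```bash
python3 -m creep '[[-9.5,3.9,0,0],[-19.5,6.7,0,0],[-29.7,8.2,0,0],[-40,8.5,0,0],[-50.3,7.5,0,0],[-60.3,5.3,0,0],[-65,3.6,0,0],[-65,3.6,0,0],[-65,3.6,0,0]]' && python3 -m creep '[[0,0,0,0],[0,0,0,0],[0,0,0,0],[0,0,0,0],[0,0,0,0],[0,0,0,0]]' 60
python3 - <<'E'
from fit import *
T=observe()["tcp_pos"];d=T[:2]-[.519,.1005];print(observe()["force"],np.degrees(np.arctan2(d[1],d[0])))
cv2.imwrite("pics/scene7.png",eyes.get_image("scene"))
print(fit(["scene7"],np.array([.6368,.1305,.0431,.2483]),.12,.11,True,True,rad=50))
E
```

```text
time_s: 16.25
tcp_pos: [0.6022, 0.123, 0.1683]
ee_rot: [[-0.567, 0.824, 0.005], [0.824, 0.567, 0.001], [-0.002, 0.004, -1.0]]
force: [5.8, 2.2, -1.7]
opening: 0.295
grip_force: 25.0
time_s: 16.75
tcp_pos: [0.5998, 0.123, 0.1676]
ee_rot: [[-0.568, 0.823, -0.0], [0.823, 0.568, -0.0], [0.0, -0.0, -1.0]]
force: [-0.1, 0.6, 0.2]
opening: 0.671
grip_force: 0.0
[-0.13214503  0.56576667  0.19551957] 15.593652583933912
[(np.float64(0.557), np.float64(0.086)), (np.float64(0.559), np.float64(0.084)), (np.float64(0.562), np.float64(0.082)), (np.float64(0.564), np.float64(0.08)), (np.float64(0.566), np.float64(0.088))]
```

```bash
python3 -m creep '[[0,0,-4,0],[0,0,-14,0],[0,0,-28,0],[0,0,-44,0],[0,0,-62,0],[0,0,-80,0],[0,0,-98,0],[0,0,-114,0],[0,0,-126,0],[0,0,-132,0],[0,0,-135,0],[0,0,-135,0]]' && python3 -m creep '[[8,0,0,0],[25,0,0,0],[50,0,0,0],[75,0,0,0],[100,0,0,0],[125,0,0,0],[150,0,0,0],[175,0,0,0],[192,0,0,0],[200,0,0,0],[200,0,0,0],[200,0,0,0]]'
python3 - <<'E'
from fit import *
for n in("scene","top","wrist"):cv2.imwrite(f"pics/{n}8.png",eyes.get_image(n))
q=np.array([.6368,.1305,.0431,.2483])
for f in("scene8","top8"):print(fit([f],q,.12,.11,True,True,rad=50))
print(fit(["scene8","top8"],q+[0,0,.04,0],.12,.11,True,rad=50),fit(["scene8"],np.array([.6158,.2735,.0857,.3719]),.11,.07,False,True,rad=42))
E
```

```text
time_s: 17.8
tcp_pos: [0.6001, 0.1231, 0.3031]
ee_rot: [[-0.568, 0.823, 0.001], [0.823, 0.568, 0.0], [-0.0, 0.001, -1.0]]
force: [-0.0, 0.7, 0.1]
opening: 0.682
grip_force: 0.0
time_s: 18.8
tcp_pos: [0.4862, 0.2876, 0.3021]
ee_rot: [[-0.568, 0.823, -0.001], [0.823, 0.568, -0.001], [-0.0, -0.001, -1.0]]
force: [0.1, 0.4, 0.7]
opening: 0.684
grip_force: 0.0
[(np.float64(0.14), np.float64(0.086)), (np.float64(0.146), np.float64(0.084)), (np.float64(0.151), np.float64(0.088)), (np.float64(0.153), np.float64(0.082)), (np.float64(0.163), np.float64(0.08))]
[(np.float64(0.237), np.float64(0.072)), (np.float64(0.237), np.float64(0.074)), (np.float64(0.237), np.float64(0.088)), (np.float64(0.237), np.float64(0.09)), (np.float64(0.237), np.float64(0.092))]
(array([0.63680329, 0.12922478, 0.08517101, 0.25141636]), np.float64(0.19390891846383168)) [(np.float64(0.03), np.float64(0.086)), (np.float64(0.043), np.float64(0.084)), (np.float64(0.072), np.float64(0.088)), (np.float64(0.084), np.float64(0.082)), (np.float64(0.113), np.float64(0.09))]
```

```bash
python3 - <<'E'
from fit import *
im=cv2.imread("pics/scene8.png");c=cal["scene"]
t=np.radians(15.6);G=np.array([D[0]+.085*np.cos(t),D[1]+.085*np.sin(t)])
P=lambda z0,z1:np.array([[*(G+.013*np.array([np.cos(x),np.sin(x)])),z] for x in a for z in(z0,z1)])
g=cv2.resize(cv2.cvtColor(im,cv2.COLOR_BGR2GRAY),None,fx=4,fy=4)
m0=poly(c,P(.152,.217),g.shape);dark=(g<62).astype(np.uint8)
best=sorted((round(float((np.roll(m0,(dy,dx),(0,1))*(g.astype(float))).sum()/m0.sum()),1),dx/4,dy/4) for dx in range(-32,33,4) for dy in range(-32,33,4))[:3]
print("grip darkest at px offset from expected",best, g[m0>0].mean())
print(observe()["time_s"])
E
```

```text
grip darkest at px offset from expected [(46.0, 0.0, 3.0), (46.1, 0.0, 4.0), (46.8, 0.0, 2.0)] 49.81427455066424
18.95
```

```bash
python3 -c "
from bench import workorder
print(workorder.close_job())"
```

```text
the job is handed in; nothing more can be done
None
```

I handed the job in at about 19 s: the ringed crank wound the jack until its table measured about 85 mm against 86 mm for the bench rest (camera fits, a few mm uncertain), and it was left lying on the jack with the gripper clear.

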